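# Clear the brass chips off the watch bench plate and put everything back

### The job

Lift the watch movement in its holder off the bench plate and set it down in the middle of the round green mat, then use the yellow scraper (not the fingers) to wipe every brass chip off the open edge of the plate into the chip drawer, and after that push the drawer in until its detent clicks and it is fully home. Also slide the scraper fully home into its red case and put the movement back upright inside the printed square in the middle of the cleared plate. Leave the other things on the bench alone.

Things in the scene. Friction and masses are not known exactly. Their poses are not given: they have to be found in the camera images.
- bench_plate: Fixed pale grey-blue work plate 188 (x) x 170 (y) mm. Origin: on the bench under its centre, z up. Top surface 34 mm above the bench. Aluminium rim 8 mm high (to 42 mm above the bench) on both sides (inner faces x = -76, +76 mm) and the back (inner face y = +78 mm); the front edge at y = -85 mm is open: chips fall over it into the drawer.
- plate_mid (a point): Middle of the plate's top surface, 34 mm above the bench, centre of the printed black square outline (90 x 72 mm). Axes as bench_plate.
- chip_drawer (a joint): Opening of the blue-fronted chip drawer under the plate, m: 0 = fully home, 0.1 = fully out (starts 0.085 to 0.1). Moves out along the plate's -y, home along +y. About 1 to 2 N slides it; over the last 12 mm a spring detent first resists with about 5 N, then snaps it home against a rigid stop and holds it.
- drawer_floor (a point): Centre of the drawer's inner floor, 5 mm above the bench; moves with the drawer. Inside 154 (x) x 109 (y) mm; walls 3 mm thick, tops 24 mm above the bench, below the plate (underside 28 mm). Axes as bench_plate.
- drawer_front (a point): Middle of the top edge of the drawer's flat upright blue front panel, on its outer face (facing the plate's -y), 30 mm above the bench. Panel 174 mm wide, 2 to 30 mm above the bench, no knob: push it towards the plate's +y. When home it is against the plate's front edge. Axes as bench_plate.
- scraper: Scraper: yellow block 80 (x) x 28 (y) x 26 mm; upright black handle fin 36 (x) x 16 (y) mm in its middle, from 26 to 76 mm above the underside. About 120 g. The same either way round. Origin: centre of its underside. Starts standing on the bench. Wipe with a long side; grip the fin across its 16 mm.
- scraper_case: Red case fixed to the bench: mouth at its -x end, closed at +x, no floor: the scraper slides in along the bench. Inside x -40 to +40, y -16 to +16 mm, 28 mm high under two roof lips (tops 32 mm); a 21 mm slot between them, open at the mouth, passes the handle. Flared guides widen the mouth to about 50 mm at x = -62. Origin: on the bench, mid inside, where the scraper's origin is when fully home.
- movement: Round coppery watch movement in a steel holder, one rigid thing: base 56 (x) x 34 (y) x 10 mm, two jaws rising to 24 mm at its x ends, as wide as the base; a small black crown reaches 36 mm out at +x. About 90 g. Origin: centre of its underside. Starts near the middle of the plate; grip it across its 34 mm.
- mat: Round green mat, 90 mm across and 3 mm thick, fixed to the bench; origin: under its centre, on the bench.
- chip1: Brass chip lying on the plate: block 14 x 10 x 8 mm, 12 g; origin: centre of its underside. May be absent.
- chip2: Brass chip lying on the plate: disc 14 mm across, 8 mm high, 12 g; origin: centre of its underside. May be absent.
- chip3: Brass chip lying on the plate: block 14 x 10 x 8 mm, 12 g; origin: centre of its underside. May be absent.
- chip4: Brass chip lying on the plate: block 14 x 10 x 8 mm, 12 g; origin: centre of its underside. May be absent.
- chip5: Brass chip lying on the plate: disc 14 mm across, 8 mm high, 12 g; origin: centre of its underside. May be absent.
- chip6: Brass chip lying on the plate: block 14 x 10 x 8 mm, 12 g; origin: centre of its underside. May be absent.
- loupe: Black eye loupe, 36 mm across, 34 mm high. Leave alone.
- oil_cup: Oil cup, 48 mm across, 22 mm high; stands on one side of the bench, the scraper on the other. Leave alone.
- driver0: Small screwdriver with red end, 118 mm long. Leave alone.
- driver1: Small screwdriver with blue end, 118 mm long. Leave alone.
- driver2: Small screwdriver with green end, 118 mm long. Leave alone.
- tweezers: Steel tweezers, 120 mm long. Leave alone.
- parts_jar: Clear jar with steel cap, 40 mm across, 45 mm high. Leave alone.
Mind the look-alikes: they are no part of the job. Leave any purple look-alike of the movement alone. There is more than one size of the scraper; the job needs the larger.

How it is judged:
By the outcome, as a careful person would: the job done as asked, in the order asked, and still so for the second after the job is handed in, with the robot touching nothing.
Of chip1, chip2, chip3, chip4, chip5, chip6 only 3 to 6 are there at a start; the rules pass over those that are not, and their reading is None.
At some moment in a run one of movement may be knocked a few centimetres aside while the robot is not near it.
Once in a run the grip may slacken for a moment while it holds something.
It also fails if it takes over 192 s, if anything falls off the work surface, if the arm or the gripper's body presses on something with over 40 N, if the wrist force passes 120 N, or if a joint passes its speed limit or range.

### The arm

A 6-joint arm with a two-finger parallel gripper is mounted at the origin on the work surface. World frame = base frame: x ahead of the robot, y to its left, z up, the work surface at z = 0. Lengths are in m, angles in rad, forces in N, time in s.
With the tool pointing down it reaches from about 0.3 to 0.775 m from the base axis. Payload 14.6 kg.
Tool frame: the origin (TCP) lies at the very end of the fingers, on their centre line; the grasp point (between the pads) lies manip.grip_depth behind it (manip.grip_depth is the distance from the TCP to the grasp point, in m); z points along the fingers, y is the line along which they close (so a half turn about z gives the same grasp; the last joint's range is limited). The gripper opens to 94 mm and grips with 3 to 60 N. Pads are 16 mm wide; open, the fingers measure 119 mm over their backs; the gripper's body (75 mm by 177 mm) begins 78 mm behind the grasp point.
Start: joints at [1.173, 0.3, 1.521, -0, 1.321, -0.067], TCP at [0.179, 0.52, 0.205] pointing down, gripper open.
Joint ranges: [-3.03, 3.03], [-0.79, 2.21], [0.23, 2.52], [-1.04, 4.18], [0, 3.07], [-2.55, 2.55]. Speed limits (rad/s): [2.22, 2.22, 2.57, 3.14, 3.14, 3.14].

### API

Orientations are given as [roll, pitch, yaw] about the fixed x, y, z axes, in that order (R = Rz(yaw) Ry(pitch) Rx(roll)).
In Python, from plant import state, capture, sign_off, manip gives the robot as it stands. The module is installed in compiled form; this text tells all that it offers.
- The arm moves only by the shell command python3 -m pendant 'ROWS' [OPENING] [FORCE]. ROWS is JSON, a list of rows, each a list of 4 numbers: the shift along the world's x, y, z in units of 250 mm (1.0 is 250 mm), then the turn about the world's z in units of 90 degrees (1.0 is 90 degrees). A call has 1 to 20 rows; each row is the pose to reach, as a shift and turn from the pose commanded when the call began; what a row does not reach only later rows make up. A row lasts 1/8 s, in which the tool goes at most 62.5 mm and 10.7 degrees, less where a joint would pass 70% of its speed; a pose out of reach is approached as far as the arm can. A call with a number of a shift or a turn outside -1 to 1 is refused whole. A call with a gripper value outside its range is refused whole. OPENING is the opening, from -1 (shut) to 1 (fully open), set as the call begins (- or left out, the last holds). The fingers move at their own pace and stop on an object; FORCE is the grip in N (left out, the last holds). Time passes only in rows, so rows that repeat a pose let the fingers close. It gives the time, the measured TCP pose, the force, the opening and the grip force at its end, in the units of the state.
- state(): the state, without advancing time (a new reading comes with each control period).
- capture(name): name is "scene" or "top"; returns a dict with "color" (384x512x3 uint8, blue, green, red), "z_map" (384x512 float32, m along the optical axis (not along the pixel's ray), 0 where there is no reading), "K" (3x3 intrinsics, pixels), "view" (4x4, takes a point from world to camera coordinates). Camera axes: x right, y down, z forward; pixel columns grow to the right and rows downward; lengths in m; the calibration is good to about 2 mm. A picture is of the moment at which its call begins.
- sign_off(): hands the job in; it is judged then, once.
The state is a dict: "time_s": time; "qpos": joint angles; "joint_velocities": joint speeds; "joint_torque": joint torques, N m; "ee_pos": TCP position; "ee_rot": TCP orientation; "force": force on the tool from outside, world axes, zero at the start; "moment": the same for the moment, N m; "gripper_width": finger opening in m; "grasp_force": force on a finger pad.
Only numpy, scipy, OpenCV 4.12 (cv2) and the standard library are available. Lean on these libraries where they do the work, as an engineer would, in place of code of your own. Each camera call takes 0.05 s, during which the arm holds its last target. There are 200 camera calls.

## Working session

There is one attempt and no reset: what is moved stays moved. The work goes in short steps, Python scripts to look and compute and a shell command to move; the robot and the scene stay as the last step left them, time stands still between calls to the robot, and variables do not carry over. Pictures are saved under pics/ and viewed, at most 18 in all, crops included, and the job is handed in when it is done.

```bash
mkdir -p pics
cat > h.py <<'E'
import numpy as np, cv2
from plant import state, capture, sign_off, manip
def cap(n):
    c=capture(n); return c
def ray(c,u,v,z):
    K,V=c["K"],c["view"]; R,t=V[:3,:3],V[:3,3]
    o=-R.T@t; d=R.T@np.linalg.inv(K)@np.array([u,v,1.0])
    return o+d*(z-o[2])/d[2]
def cloud(c):
    z=c["z_map"]; v,u=np.mgrid[:z.shape[0],:z.shape[1]]
    p=np.stack([u*z,v*z,z],-1)@np.linalg.inv(c["K"]).T
    R,t=c["view"][:3,:3],c["view"][:3,3]
    return (p-t)@R
def proj(c,p):
    q=c["view"][:3,:3]@np.asarray(p)+c["view"][:3,3]; q=c["K"]@q; return q[:2]/q[2]
E
python3 - <<'E'
from h import *
s=state(); print({k:np.round(v,3) for k,v in s.items()}, manip.grip_depth)
a=cap("scene");b=cap("top")
for n,c in(("scene",a),("top",b)):
    cv2.imwrite(f"pics/{n}0.png",cv2.resize(c["color"],(800,600),interpolation=cv2.INTER_CUBIC))
    R,t=c["view"][:3,:3],c["view"][:3,3];print(n,-R.T@t,R[2],c["K"][0,0])
E
```

```text
{'time_s': np.float64(0.0), 'qpos': array([ 1.173,  0.3  ,  1.522, -0.   ,  1.321, -0.067]), 'joint_velocities': array([-0.   ,  0.002,  0.   ,  0.   ,  0.002, -0.   ]), 'joint_torque': array([ 1.0000e-03, -5.3178e+01, -3.5275e+01,  7.1000e-02,  2.4000e-02,
       -0.0000e+00]), 'ee_pos': array([0.179, 0.52 , 0.205]), 'ee_rot': array([-3.14 , -0.   ,  2.811]), 'force': array([-0.752,  0.251, -0.468]), 'moment': array([-0.019,  0.024,  0.011]), 'grasp_force': np.float64(0.0), 'gripper_width': np.float64(0.094)} 0.0188
scene [0.99231481 0.65615638 1.29098195] [-0.28425431 -0.46667404 -0.83750512] 447.4783003604306
top [ 0.28416889 -0.07342175  1.39365339] [ 2.17328455e-01  2.82896167e-04 -9.76098490e-01] 483.7501040941225
```

View pics/scene0.png

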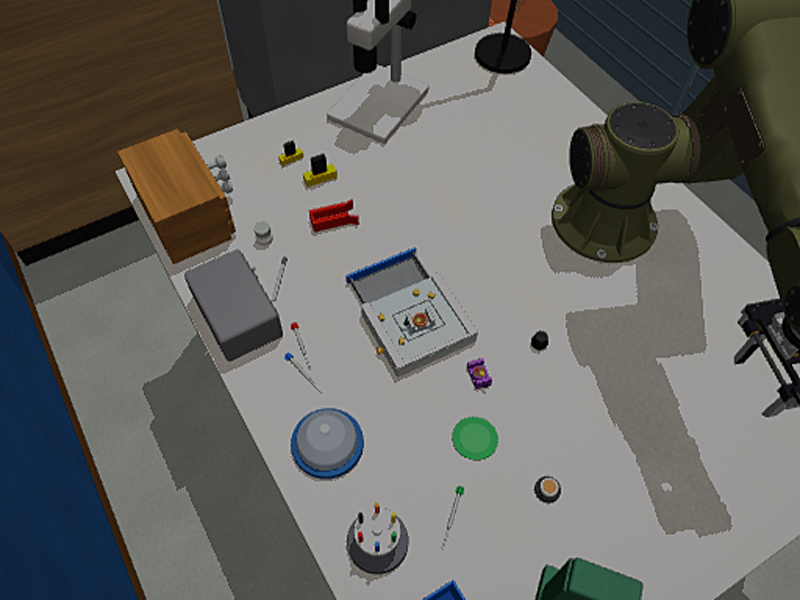

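View pics/top0.png

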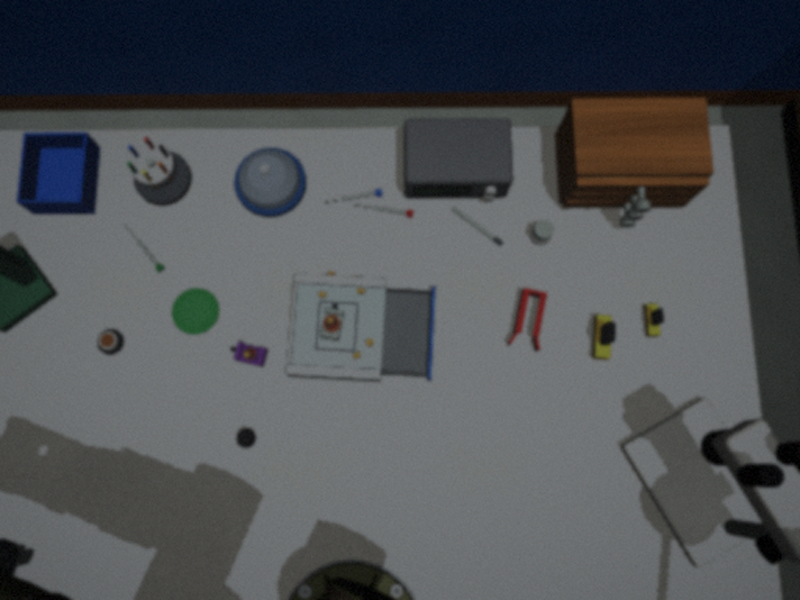

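Scene view: the movement is at (420,320), with its purple look-alike at (479,373). The large scraper is at (319,170) and the small one at (290,152). The red case is at (333,215), its mouth towards the robot, and the mat is at (475,438). In the top view these are at (332,322), (250,353), (603,336), (653,319), (527,320) and (196,311). I choose the coppery movement on the plate and the larger yellow scraper nearer the case. Next I measure, with one close crop to check.

```bash
cat > m.py <<'E'
from h import *
def blobs(c,lo,hi,amin=6,roi=None):
    h=cv2.cvtColor(c["color"],cv2.COLOR_BGR2HSV); m=cv2.inRange(h,lo,hi)
    if roi: k=np.zeros_like(m); k[roi[1]:roi[3],roi[0]:roi[2]]=1; m=m*k
    n,L,S,C=cv2.connectedComponentsWithStats(m)
    return [(C[i],S[i,4],L==i) for i in range(1,n) if S[i,4]>=amin]
R={"red":((0,170,90),(6,255,255)),"green":((50,120,60),(75,255,255)),"yellow":((24,150,60),(34,255,255)),"brass":((12,110,80),(24,255,255)),"blue":((105,140,50),(120,255,255)),"purple":((130,80,30),(160,255,255)),"copper":((0,90,50),(11,255,255))}
E
python3 - <<'E'
from m import *
for n in("scene","top"):
    c=cap(n); P=cloud(c)
    print(n)
    for k,(lo,hi) in R.items():
        for C,a,m in blobs(c,lo,hi):
            q=P[m&(c["z_map"]>0)]
            q=q[(q[:,2]>-.02)&(q[:,2]<.12)&(q[:,0]>.2)&(q[:,0]<.85)&(abs(q[:,1])<.45)]
            if len(q)>5: print(k,C.round(1),a,np.median(q,0).round(3),"zmax",np.percentile(q[:,2],95).round(3),q.min(0).round(3),q.max(0).round(3))
    x0,y0,x1,y1=((210,150,320,250) if n=="scene" else (140,170,290,250))
    f=5 if n=="scene" else 4
    im=cv2.resize(c["color"][y0:y1,x0:x1],None,fx=f,fy=f,interpolation=cv2.INTER_CUBIC)
    if n=="scene":A=im
    else: B=im
W=max(A.shape[1],B.shape[1]);pad=lambda i:cv2.copyMakeBorder(i,0,0,0,W-i.shape[1],0)
o=np.vstack([pad(A),pad(B)]);o=cv2.resize(o,None,fx=min(1,600/o.shape[0],800/o.shape[1]),fy=min(1,600/o.shape[0],800/o.shape[1]));print(o.shape);cv2.imwrite("pics/crop1.png",o)
E
```

```text
scene
red [209.8 136.5] 127 [ 0.567 -0.327  0.031] zmax 0.037 [ 0.501 -0.358 -0.005] [ 0.611 -0.297  0.038]
red [187.9 208.3] 14 [ 0.768 -0.109  0.005] zmax 0.012 [ 0.761 -0.115 -0.004] [ 0.774 -0.102  0.013]
green [303.8 280.2] 621 [0.578 0.299 0.003] zmax 0.008 [ 0.535  0.255 -0.004] [0.622 0.342 0.011]
green [294.1 313.3] 18 [0.662 0.371 0.009] zmax 0.012 [ 0.655  0.363 -0.001] [0.667 0.376 0.013]
yellow [204.5 112.1] 143 [ 0.512 -0.447  0.019] zmax 0.029 [ 0.483 -0.45  -0.001] [ 0.558 -0.439  0.03 ]
yellow [308.  238.7] 7 [0.493 0.195 0.02 ] zmax 0.021 [0.487 0.192 0.017] [0.496 0.199 0.021]
brass [205.  114.5] 83 [ 0.512 -0.446  0.011] zmax 0.022 [ 0.482 -0.45  -0.004] [ 0.558 -0.439  0.023]
brass [265.7 186.2] 12 [ 0.511 -0.03   0.042] zmax 0.045 [ 0.504 -0.036  0.035] [ 0.517 -0.027  0.046]
brass [275.4 188.1] 9 [ 0.486 -0.008  0.04 ] zmax 0.045 [ 0.48  -0.014  0.036] [ 0.491 -0.004  0.045]
brass [243.3 201.8] 6 [ 0.607 -0.016  0.044] zmax 0.046 [ 0.603 -0.018  0.04 ] [ 0.61  -0.009  0.046]
brass [267.5 204.5] 12 [0.547 0.039 0.053] zmax 0.053 [0.542 0.031 0.049] [0.552 0.044 
[... 2048 characters left out ...]
blue [276.  199.5] 8 [ 0.565 -0.148  0.03 ] zmax 0.033 [ 0.555 -0.148  0.025] [ 0.575 -0.148  0.033]
blue [275.1 214.1] 9 [ 0.522 -0.145  0.03 ] zmax 0.033 [ 0.512 -0.148  0.025] [ 0.532 -0.144  0.034]
purple [159.8 226.4] 156 [0.49  0.185 0.018] zmax 0.026 [0.472 0.158 0.004] [0.512 0.213 0.03 ]
copper [338.8 199.8] 258 [ 0.564 -0.333  0.031] zmax 0.035 [ 0.509 -0.362 -0.001] [ 0.607 -0.29   0.037]
copper [212.4 207.6] 54 [0.537 0.031 0.051] zmax 0.056 [0.528 0.02  0.044] [0.556 0.046 0.057]
copper [ 70.1 218. ] 8 [0.515 0.443 0.023] zmax 0.028 [0.51  0.439 0.015] [0.524 0.45  0.029]
copper [160.3 225.6] 12 [0.493 0.184 0.018] zmax 0.022 [0.486 0.18  0.013] [0.498 0.192 0.022]
(600, 439, 3)
```

View pics/crop1.png

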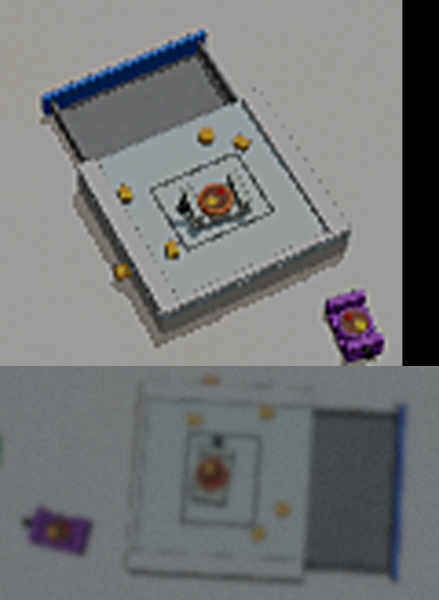

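The crop shows the coppery movement on the plate with its crown towards +x. There are four chips on the plate, at crop-scene (206,135), (242,143), (125,193) and (172,249). The brass spot at (121,271) sits on the plate's side wall at about z = 0.02, so it is a fitting and not a chip. Next come the oriented measurements.

```bash
cat > meas.py <<'E'
from m import *
def rect(p):
    (cx,cy),(w,h),a=cv2.minAreaRect((p[:,:2]*1000).astype(np.float32))
    if w<h: w,h,a=h,w,a+90
    return np.array([cx,cy]).round(1),round(w,1),round(h,1),round((a+90)%180-90,1)
def box(P,x0,x1,y0,y1,z0,z1):
    return (P[...,0]>x0)&(P[...,0]<x1)&(P[...,1]>y0)&(P[...,1]<y1)&(P[...,2]>z0)&(P[...,2]<z1)
def clean(m):
    return cv2.morphologyEx(m.astype(np.uint8),cv2.MORPH_OPEN,np.ones((2,2)))>0
if __name__=="__main__":
  for n in("scene","top"):
    cs=[cap(n) for _ in range(4)]
    c=cs[0]; zs=np.stack([k["z_map"] for k in cs]); c["z_map"]=np.median(zs,0); P=cloud(c)
    hsv=cv2.cvtColor(c["color"],cv2.COLOR_BGR2HSV)
    blue=cv2.inRange(hsv,(100,110,30),(125,255,255))>0
    red=cv2.inRange(hsv,(0,140,50),(8,255,255))>0
    green=cv2.inRange(hsv,*R["green"])>0
    m=clean(box(P,.40,.66,-.1,.15,.029,.07)&~blue); print(n,"plate",rect(P[m]))
    m2=clean(box(P,.40,.66,-.056,.10,.029,.037)&~blue); print(" platetop z",np.median(P[m2][:,2]).round(4))
    m=clean(box(P,.40,.66,-.2,-.1,.018,.04)&blue); q=P[m]; print(" drawer",rect(q),np.polyfit(q[:,0],q[:,1],1).round(4),"z95",np.percentile(q[:,2],95).round(3))
    m=clean(box(P,.47,.62,-.04,.09,.047,.07)); print(" movement",rect(P[m]),m.sum(),np.percentile(P[m][:,2],97).round(4))
    m=clean(box(P,.45,.6,-.52,-.40,.018,.034)); print(" scraper",rect(P[m]),m.sum())
    m=clean(box(P,.45,.6,-.52,-.40,.055,.1)); print(" fin",rect(P[m]),m.sum(),np.percentile(P[m][:,2],90).round(3))
    m=clean(box(P,.45,.65,-.39,-.27,.022,.04)&red); print(" case",rect(P[m]),m.sum(),np.median(P[m][:,2]).round(3))
    m=clean(box(P,.5,.65,.22,.38,-.01,.02)&green); print(" mat",rect(P[m]),np.median(P[m][:,2]).round(4))
    m=clean(box(P,.45,.65,.1,.24,-.01,.08)); 
    np.save(f"/tmp/{n}.npy",P)
E
python3 meas.py
```

```text
scene plate (array([531.1,  27.8]), 206.9, 176.9, -3.6)
 platetop z 0.034
 drawer (array([ 521.4, -141.4]), 177.6, 16.9, 0.4) [-0.0561 -0.1128] z95 0.027
 movement (array([539.6,  40.1]), 68.5, 38.3, 0.7) 142 0.0595
 scraper (array([ 642.2, -200.2]), 637.9, 80.2, 63.9) 112
 fin (array([ 497.9, -473.8]), 86.6, 26.3, 40.3) 65 0.075
 case (array([ 553.1, -324.3]), 105.3, 56.8, -12.6) 187 0.026
 mat (array([575.5, 302.7]), 86.4, 84.0, -32.3) 0.0031
top plate (array([504.4,  28. ]), 270.6, 171.4, -3.8)
 platetop z 0.0334
 drawer (array([ 526.2, -149.6]), 166.7, 7.1, -3.7) [-0.0638 -0.1161] z95 0.031
 movement (array([547.2,  31.9]), 65.2, 32.9, -10.8) 185 0.0585
 scraper (array([ 520.2, -467.3]), 80.8, 36.0, -5.2) 186
 fin (array([ 522.9, -475.3]), 52.3, 32.4, -71.7) 97 0.077
 case (array([ 561.2, -334.3]), 86.2, 46.6, -12.8) 137 0.031
 mat (array([572. , 292.2]), 79.7, 78.4, 89.2) 0.0026
```

```bash
cat > meas2.py <<'E'
from meas import *
def cast(c,m,z):
    v,u=np.nonzero(m); K,V=c["K"],c["view"]; Rr,t=V[:3,:3],V[:3,3]; o=-Rr.T@t
    d=(np.stack([u,v,np.ones(len(u))],1)@np.linalg.inv(K).T)@Rr
    return o+d*((z-o[2])/d[:,2])[:,None]
def get(n,k=4):
    cs=[cap(n) for _ in range(k)]; c=cs[0]
    c["color"]=np.mean([x["color"] for x in cs],0).astype(np.uint8); c["z_map"]=np.median([x["z_map"] for x in cs],0); return c
def inb(c,m,z,x0,x1,y0,y1):
    p=cast(c,m,z); return p[(p[:,0]>x0)&(p[:,0]<x1)&(p[:,1]>y0)&(p[:,1]<y1)]
def pca(p):
    q=p[:,:2]-p[:,:2].mean(0); w,v=np.linalg.eigh(q.T@q); return p[:,:2].mean(0).round(4),np.degrees(np.arctan2(v[1,1],v[0,1])).round(1)
if __name__=="__main__":
  for n in("scene","top"):
    c=get(n); hsv=cv2.cvtColor(c["color"],cv2.COLOR_BGR2HSV); H,S,Vv=[hsv[...,i] for i in range(3)]
    g=c["color"].max(2)
    yel=(H>20)&(H<36)&(S>130)&(Vv>45); red=((H<9)|(H>174))&(S>140)&(Vv>40); blu=(H>100)&(H<125)&(S>110)&(Vv>30); gr=(H>48)&(H<80)&(S>100)
    print(n); 
    p=inb(c,yel,.026,.42,.62,-.53,-.40); print(" yellow@26",rect(p),len(p))
    p=inb(c,Vv<40,.076,.42,.62,-.55,-.40); 
    if len(p)>5: print(" fin@76",rect(p),pca(p),len(p))
    p=inb(c,red,.032,.42,.66,-.40,-.25); print(" case@32",rect(p),len(p))
    p=inb(c,blu,.030,.40,.66,-.19,-.10); print(" blue@30",rect(p),pca(p),len(p))
    p=inb(c,gr,.003,.5,.65,.22,.38); print(" mat",cv2.minEnclosingCircle((p[:,:2]*1000).astype(np.float32)),p.mean(0).round(4),len(p))
    for z,(lo,hi) in ((.042,R["brass"]),):
        for C,a,m in blobs(c,lo,(26,255,255),5):
            p=inb(c,m,z,.44,.66,-.07,.12)
            if len(p): print(" brass",p.mean(0)[:2].round(4),a)
E
python3 meas2.py
python3 - <<'E'
from meas2 import *
o=[]
for n,(x0,y0,x1,y1) in (("scene",(190,85,260,150)),("scene",(230,165,310,225)),("top",(315,175,405,235)),("top",(180,170,260,245))):
    c=get(n,4); im=c["color"][y0:y1,x0:x1]; im=cv2.normalize(im,None,0,255,cv2.NORM_MINMAX)
    o.append(cv2.resize(im,(400,300),interpolation=cv2.INTER_CUBIC))
cv2.imwrite("pics/crop2.png",np.vstack([np.hstack(o[:2]),np.hstack(o[2:])]))
E
```

```text
scene
 yellow@26 (array([ 531.1, -476.8]), 119.8, 90.6, -79.8) 181
 fin@76 (array([ 542. , -476.2]), 134.6, 58.6, -71.2) (array([ 0.5419, -0.4653]), np.float64(111.6)) 156
 case@32 (array([ 558.9, -315.3]), 106.1, 74.7, -18.4) 386
 blue@30 (array([ 532.7, -136.2]), 175.9, 21.4, -3.7) (array([ 0.5346, -0.1365]), np.float64(176.7)) 236
 mat ((578.1837768554688, 298.301513671875), 44.551734924316406) [0.5779 0.2988 0.003 ] 626
 brass [ 0.5106 -0.0307] 12
 brass [ 0.4863 -0.0077] 9
 brass [ 0.6059 -0.0143] 9
 brass [0.5435 0.0333] 12
 brass [0.6008 0.0564] 11
 brass [0.6479 0.0544] 13
top
 yellow@26 (array([ 518.3, -459.7]), 75.6, 23.0, -3.9) 160
 fin@76 (array([ 530.7, -495.1]), 116.9, 31.5, -68.8) (array([ 0.5236, -0.4812]), np.float64(109.0)) 129
 case@32 (array([ 553.8, -327.1]), 99.3, 42.5, -12.0) 179
 blue@30 (array([ 526.6, -146.1]), 162.9, 5.5, -3.8) (array([ 0.5253, -0.146 ]), np.float64(176.3)) 110
 mat ((575.902587890625, 294.9874267578125), 42.104312896728516) [0.5759 0.2949 0.003 ] 629
 brass [0.5506 0.038 ] 12
 brass [ 0.508 -0.034] 5
```

View pics/crop2.png

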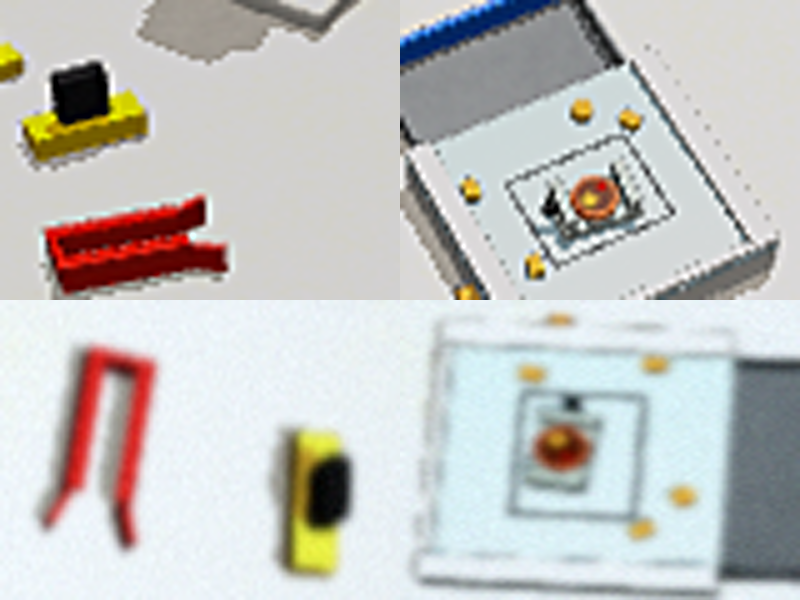

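The crops confirm it: movement crown at (572,402) in the lower-right crop, giving a movement yaw of about -11°. Plate yaw is about -3.7°, case yaw about -12°, and the scraper is large with its handle upright. Now I move to the movement.

```bash
python3 -m pendant '[[0.723,-0.97,0,0.09],[0.723,-0.97,0,0.09],[0.723,-0.97,0,0.09],[0.723,-0.97,0,0.09],[0.723,-0.97,0,0.09],[0.723,-0.97,0,0.09]]' 0.3 25 && python3 -m pendant '[[0.723,-0.968,0,0],[0.723,-0.968,0,0],[0.723,-0.968,0,0],[0.723,-0.968,0,0],[0.723,-0.968,0,0],[0.723,-0.968,0,0],[0.723,-0.968,-0.3,0],[0.723,-0.968,-0.3,0],[0.723,-0.968,-0.3,0]]'
python3 - <<'E'
from meas2 import *
s=state();print(s["time_s"],s["ee_pos"].round(4),s["ee_rot"].round(3))
c=get("scene",3); im=c["color"][120:260,190:350]; cv2.imwrite("pics/c3.png",cv2.resize(cv2.normalize(im,None,0,255,32),(640,560),interpolation=cv2.INTER_CUBIC))
E
```

```text
time_s: 2.55
ee_pos: [0.3609, 0.2755, 0.2056]
ee_rot: [3.141, 0.0, 2.948]
force: [-0.6, 1.5, -0.6]
gripper_width: 0.0612
grasp_force: 0.0
time_s: 3.68
ee_pos: [0.54, 0.0367, 0.1311]
ee_rot: [3.142, -0.001, 2.953]
force: [0.4, -0.2, 0.8]
gripper_width: 0.0609
grasp_force: 0.0
3.675 [0.54   0.0367 0.1311] [ 3.142e+00 -1.000e-03  2.953e+00]
```

View pics/c3.png

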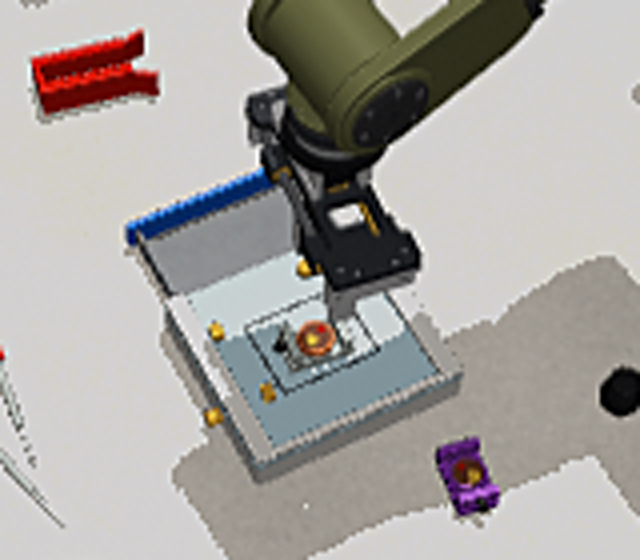

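The movement is unmoved, with its disc at crop (314,338), and the gripper is above it. I descend and grip.

```bash
python3 -m pendant '[[0,-0.003,-0.2,0],[0,-0.003,-0.3,0],[0,-0.003,-0.35,0],[0,-0.003,-0.376,0],[0,-0.003,-0.376,0],[0,-0.003,-0.376,0]]' && python3 -m pendant '[[0,0,0,0],[0,0,0,0],[0,0,0,0],[0,0,0,0],[0,0,0,0],[0,0,0,0],[0,0,0.2,0],[0,0,0.28,0],[0,0,0.28,0]]' -1 25
```

```text
time_s: 4.58
ee_pos: [0.5407, 0.0349, 0.0374]
ee_rot: [3.141, 0.001, 2.952]
force: [-0.3, 0.8, -0.5]
gripper_width: 0.0609
grasp_force: 0.0
time_s: 5.7
ee_pos: [0.5407, 0.0349, 0.1074]
ee_rot: [3.141, 0.002, 2.952]
force: [0.2, -0.1, -0.9]
gripper_width: 0.0337
grasp_force: 25.0
```

```bash
python3 -m pendant '[[0.072,0.2,0,0],[0.072,0.4,0,0],[0.072,0.524,0,0],[0.072,0.524,0,0]]' && python3 -m pendant '[[0.072,0.2,0,0],[0.072,0.4,0,0],[0.072,0.524,0,0],[0.072,0.524,-0.1,0],[0.072,0.524,-0.25,0],[0.072,0.524,-0.35,0],[0.072,0.524,-0.35,0],[0.072,0.524,-0.35,0]]'
python3 - <<'E'
from meas2 import *
s=state();print(s["gripper_width"],s["grasp_force"])
c=get("scene",2); im=c["color"][200:330,230:400]; cv2.imwrite("pics/c4.png",cv2.resize(cv2.normalize(im,None,0,255,32),(680,520),interpolation=cv2.INTER_CUBIC))
E
```

```text
time_s: 6.2
ee_pos: [0.5572, 0.1675, 0.1046]
ee_rot: [-3.141, -0.002, 2.955]
force: [0.1, 0.2, -1.7]
gripper_width: 0.0334
grasp_force: 25.0
time_s: 7.2
ee_pos: [0.5767, 0.2965, 0.0197]
ee_rot: [3.141, 0.001, 2.952]
force: [0.3, 0.1, -0.7]
gripper_width: 0.0335
grasp_force: 25.0
0.033542937980106796 24.99677985906601
```

View pics/c4.png

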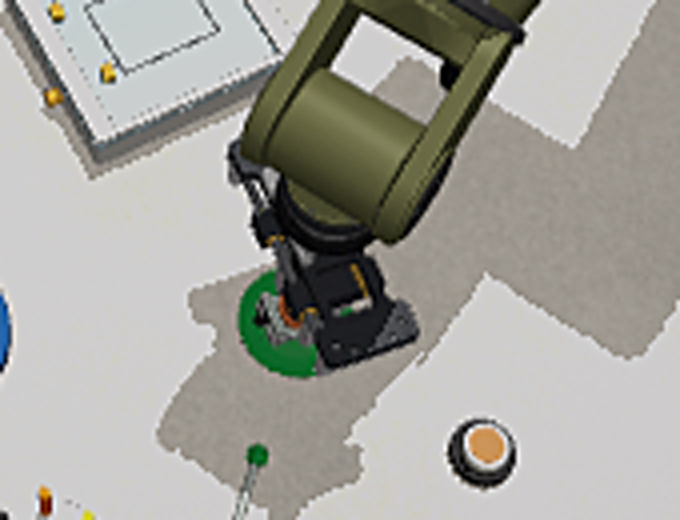

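It is held level over the mat at crop (290,320). I lower it, release and rise.

```bash
python3 -m pendant '[[0,0,-0.03,0],[0,0,-0.05,0],[0,0,-0.054,0],[0,0,-0.054,0]]' && python3 -m pendant '[[0,0,0,0],[0,0,0,0],[0,0,0,0],[0,0,0,0],[0,0,0.15,0],[0,0,0.4,0],[0,0,0.6,0],[0,0,0.7,0]]' 0.3 25 
python3 -m pendant '[[-0.1,-0.3,0,0],[-0.1,-0.6,0,0],[-0.1,-0.8,0,0],[-0.1,-1,0,0]]'
python3 - <<'E'
from meas2 import *
o=[]
for n,(x0,y0,x1,y1) in (("scene",(260,250,350,318)),("top",(90,170,180,238))):
    c=get(n,3); o.append(cv2.resize(cv2.normalize(c["color"][y0:y1,x0:x1],None,0,255,32),(400,302),interpolation=cv2.INTER_CUBIC))
    P=cloud(c); m=clean(box(P,.5,.65,.22,.38,.012,.05)); print(rect(P[m]),m.sum(),np.percentile(P[m][:,2],95))
    hsv=cv2.cvtColor(c["color"],cv2.COLOR_BGR2HSV)
    m=cv2.inRange(hsv,(0,90,50),(20,255,255))>0; p=inb(c,m,.022,.54,.61,.26,.33); print(p.mean(0),len(p))
cv2.imwrite("pics/c5.png",np.hstack(o))
E
```

```text
time_s: 7.8
ee_pos: [0.5761, 0.2969, 0.0056]
ee_rot: [-3.141, -0.0, 2.952]
force: [-2.5, -0.5, 2.8]
gripper_width: 0.0335
grasp_force: 25.0
time_s: 8.8
ee_pos: [0.5767, 0.2972, 0.1839]
ee_rot: [3.139, 0.003, 2.952]
force: [1.0, 0.0, -0.7]
gripper_width: 0.0612
grasp_force: 0.0
time_s: 9.3
ee_pos: [0.5508, 0.0484, 0.1807]
ee_rot: [3.142, 0.001, 2.952]
force: [0.3, -0.1, -0.4]
gripper_width: 0.061
grasp_force: 0.0
(array([576.4, 300.3]), 68.3, 36.5, -5.1) 205 0.028464044876483886
[0.57891388 0.30095574 0.022     ] 78
(array([582.4, 295.1]), 64.8, 32.8, -10.5) 204 0.028769409916759355
[0.57646304 0.29490112 0.022     ] 74
```

View pics/c5.png

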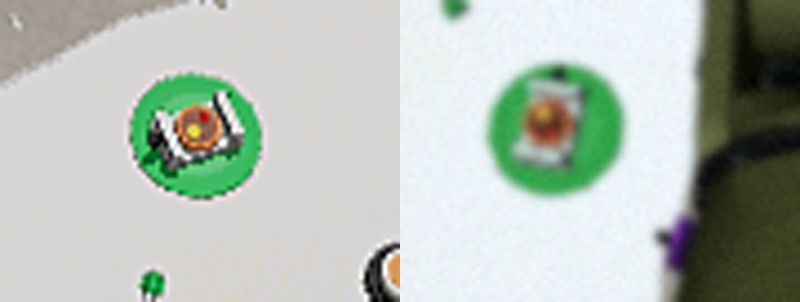

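The movement stands in the middle of the mat at (198,130) in the left crop and (548,123) in the right. Next, the scraper pose.

Run:
```python
from meas2 import *
off={"scene":np.array([-.003,-.004]),"top":np.array([0,.002])}
for n in("scene","top"):
    c=get(n,6); hsv=cv2.cvtColor(c["color"],cv2.COLOR_BGR2HSV); P=cloud(c)
    ym=cv2.inRange(hsv,(20,110,45),(36,255,255)); k,L,S,C=cv2.connectedComponentsWithStats(ym)
    for i in range(1,k):
        if S[i,4]>60:
            q=P[(L==i)]; q=q[q[:,2]>.02]; p=cast(c,L==i,.026); print(n,C[i],S[i],"cloud",rect(q)[0] if len(q)>4 else 0,"cast",rect(p))
            if n=="scene": continue
    bl=cv2.inRange(hsv,(0,0,0),(180,255,45)); k,L,S,C=cv2.connectedComponentsWithStats(bl)
    for i in range(1,k):
        q=np.median(P[L==i],0)
        if .45<q[0]<.6 and -.56<q[1]<-.42 and S[i,4]>15:
            qq=P[L==i]; t=qq[qq[:,2]>.070]; p=cast(c,L==i,.076); print(" black",C[i],S[i],q.round(3),"top",t.mean(0).round(4) if len(t) else 0,len(t),rect(p),"off",off[n])
    red=(((hsv[...,0]<9)|(hsv[...,0]>172))&(hsv[...,1]>120)&(hsv[...,2]>35)); q=P[red&box(P,.45,.65,-.4,-.27,.028,.036)]; print(" case lips",rect(q),pca(q),len(q))
    u0,v0,u1,v1=(185,115,235,150) if n=="scene" else (318,178,358,228)
    cv2.imwrite(f"/tmp/{n}.png",cv2.resize(cv2.normalize(c["color"][v0:v1,u0:u1],None,0,255,32),(400,280) if n=="scene" else (400,500),interpolation=cv2.INTER_CUBIC))
a=cv2.imread("/tmp/scene.png");b=cv2.imread("/tmp/top.png");a=cv2.copyMakeBorder(a,0,220,0,0,0);cv2.imwrite("pics/case.png",np.hstack([a,b]))
```

```text
scene [185.81052632 100.35789474] [178  94  16  12  95] cloud [ 553.2 -552.9] cast (array([ 558.2, -540.7]), 64.5, 36.6, 0.6)
scene [204.49418605 112.51744186] [194 105  22  15 172] cloud [ 520.9 -458.9] cast (array([ 525.3, -448.8]), 83.7, 48.1, -5.9)
 black [184.96226415  94.69811321] [182  90   7  10  53] [ 0.554 -0.552  0.042] top 0 0 (array([ 565.2, -520.5]), 46.5, 22.6, 63.9) off [-0.003 -0.004]
 black [203.62135922 104.89320388] [199  99  10  13 103] [ 0.522 -0.454  0.057] top [ 0.522  -0.4567  0.0747] 29 (array([ 530. , -437.3]), 60.3, 33.5, 62.7) off [-0.003 -0.004]
 case lips (array([ 557.4, -323.1]), 102.9, 53.6, -11.2) (array([ 0.5661, -0.3264]), np.float64(166.3)) 147
top [416.59292035 204.5840708 ] [413 195   9  20 113] cloud [ 549.8 -553.7] cast (array([ 548.6, -553.8]), 55.7, 21.1, -0.4)
top [384.17435897 215.78974359] [380 202  11  27 195] cloud [ 519.3 -460.3] cast (array([ 518.5, -459.4]), 77.7, 26.8, -6.4)
 black [419.86956522 202.58695652] [417 199   7   8  46] [ 0.55  -0.553  0.053] top 0 0 (array([ 544.4, -544.9]), 19.8, 17.3, -0.4) off [0.    0.002]
 black [388.45555556 213.        ] [385 207   8  13  90] [ 0.516 -0.457  0.073] top [ 0.5182 -0.4599  0.0745] 55 (array([ 515.4, -455.7]), 34.7, 19.3, -3.8) off [0.    0.002]
 case lips (array([ 555.1, -327.5]), 100.4, 43.5, -12.1) (array([ 0.5648, -0.3292]), np.float64(167.5)) 204
```

View pics/case.png

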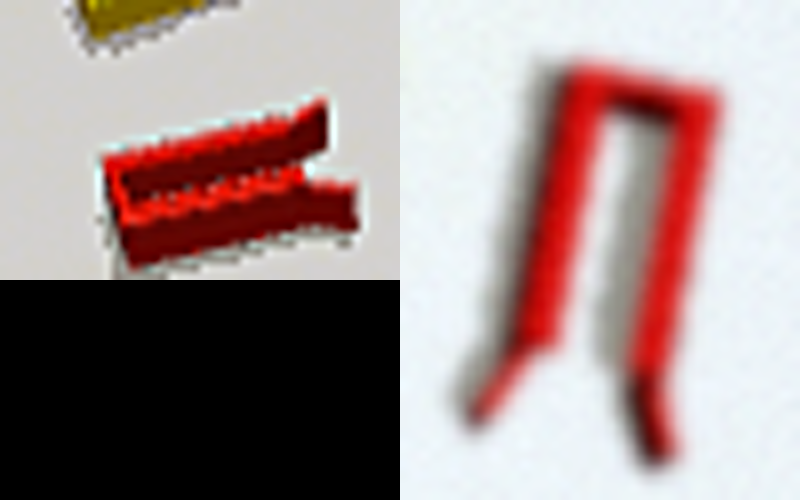

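```bash
python3 -m pendant '[[0,-0.5,0,0],[0,-1,0,0.065],[0,-1,0,0.065]]' 0.3 30 >/dev/null && python3 -m pendant '[[-0.134,-0.5,0,0],[-0.134,-1,0,0],[-0.134,-1.0,0,0],[-0.134,-1,0,0],[-0.134,-1,-0.2,0],[-0.134,-1,-0.2,0],[-0.134,-1,-0.2,0]]'
python3 - <<'E'
from meas2 import *
for z in(.032,):
  c=get("top",1)
  for a in((575,68),(718,95),(522,342),(665,375),(608,100),(553,348),(690,118),(630,370)):
    print(a,(ray(c,(a[0]-400)/10-.45+318,a[1]/10-.45+178,z)[:2]+[0,.002]).round(4))
  c=get("scene",1)
  for a in((105,157),(120,220),(300,170),(287,122)):
    print(a,(ray(c,a[0]/8-.45+185,a[1]/8-.45+115,z)[:2]-[.003,.004]).round(4))
E
```

```text
time_s: 11.45
ee_pos: [0.5183, -0.387, 0.1322]
ee_rot: [-3.141, 0.001, 3.055]
force: [0.6, 0.4, 0.2]
gripper_width: 0.0612
grasp_force: 0.0
(575, 68) [ 0.6082 -0.3176]
(718, 95) [ 0.5999 -0.3586]
(522, 342) [ 0.5278 -0.2989]
(665, 375) [ 0.518  -0.3393]
(608, 100) [ 0.5986 -0.3267]
(553, 348) [ 0.526  -0.3077]
(690, 118) [ 0.5931 -0.3502]
(630, 370) [ 0.5195 -0.3294]
(105, 157) [ 0.5967 -0.3619]
(120, 220) [ 0.6078 -0.3253]
(300, 170) [ 0.5235 -0.3097]
(287, 122) [ 0.5148 -0.338 ]
```

```bash
python3 -m pendant '[[0.001,-0.2,0,0],[0.001,-0.29,0,0],[0.001,-0.29,-0.2,0],[0.001,-0.29,-0.3,0],[0.001,-0.29,-0.361,0],[0.001,-0.29,-0.361,0],[0.001,-0.29,-0.361,0]]' && python3 -m pendant '[[0,0,0,0],[0,0,0,0],[0,0,0,0],[0,0,0,0],[0,0,0,0],[0,0,0,0],[0,0,0,0],[0,0,0,0]]' -1 40
```

```text
time_s: 12.42
ee_pos: [0.5186, -0.4602, 0.042]
ee_rot: [-3.14, 0.002, 3.055]
force: [-0.2, 1.0, -0.5]
gripper_width: 0.0612
grasp_force: 0.0
time_s: 13.42
ee_pos: [0.5179, -0.4598, 0.0402]
ee_rot: [-3.141, 0.0, 3.054]
force: [0.0, -0.3, -0.2]
gripper_width: 0.0156
grasp_force: 40.0
```

Run:
```python
from meas2 import *
c=get("top",1);q=[]
for a in((522,393),(647,395),(637,518),(511,514)):
    q.append(ray(c,(a[0]-400)/5-.4+180,(a[1]-300)/4-.37+170,.034)[:2]+[0,.002])
q=np.array(q);print(q.round(4),q.mean(0).round(4))
c=get("scene",1);q=[]
for a in((507,184),(628,136),(674,213),(556,267)):
    q.append(ray(c,(a[0]-400)/5-.4+230,a[1]/5-.4+165,.034)[:2]-[.003,.004])
q=np.array(q);print(q.round(4),q.mean(0).round(4),np.degrees(np.arctan2(q[0,1]-q[1,1],q[0,0]-q[1,0])),np.degrees(np.arctan2(q[3,1]-q[2,1],q[3,0]-q[2,0])))
for a in((437,144),(628,67)): print((ray(c,(a[0]-400)/5-.4+230,a[1]/5-.4+165,.034)[:2]-[.003,.004]).round(4))
```

```text
[[ 0.5849  0.061 ]
 [ 0.5829 -0.011 ]
 [ 0.4936 -0.0056]
 [ 0.497   0.0659]] [0.5396 0.0276]
[[ 0.5782 -0.0126]
 [ 0.4888 -0.0038]
 [ 0.4954  0.0624]
 [ 0.5834  0.0576]] [0.5364 0.0259] -5.6316288319520575 -3.0882697923784437
[ 0.6023 -0.0635]
[ 0.4584 -0.0514]
```

```bash
python3 -m pendant '[[0,0,0.15,0],[0,0,0.35,0],[-0.039,0.2,0.35,0.013],[-0.039,0.4,0.35,0.013],[-0.039,0.6,0.35,0.013],[-0.039,0.8,0.35,0.013],[-0.039,1,0.35,0.013],[-0.039,1,0.35,0.013]]' && python3 -m pendant '[[0,0.2,0,0],[0,0.4,0,0],[0,0.6,0,0],[0,0.8,0,0],[0,1,0,0],[0,1,0,0],[0,1,0,0]]'
```

```text
time_s: 14.52
ee_pos: [0.5083, -0.2071, 0.128]
ee_rot: [3.141, 0.0, 3.078]
force: [-0.0, 0.2, -0.6]
gripper_width: 0.016
grasp_force: 40.0
time_s: 15.4
ee_pos: [0.5084, 0.0394, 0.1276]
ee_rot: [-3.141, -0.0, 3.074]
force: [1.2, -0.0, -1.5]
gripper_width: 0.0154
grasp_force: 40.0
```

```bash
python3 -m pendant '[[0.001,0.1,0,0],[0.001,0.182,0,0],[0.001,0.182,-0.07,0],[0.001,0.182,-0.13,0],[0.001,0.182,-0.13,0]]' - 45
python3 - <<'E'
from meas2 import *
o=[]
for n,(x0,y0,x1,y1) in (("scene",(225,160,315,250)),("top",(175,160,285,250))):
    c=get(n,3); o.append(cv2.resize(cv2.normalize(c["color"][y0:y1,x0:x1],None,0,255,32),(400,400),interpolation=cv2.INTER_CUBIC))
    hsv=cv2.cvtColor(c["color"],cv2.COLOR_BGR2HSV); m=cv2.inRange(hsv,(0,90,50),(20,255,255))>0; p=inb(c,m,.022,.52,.65,.22,.38); print(n,p.mean(0),len(p))
cv2.imwrite("pics/c6.png",np.hstack(o))
E
```

```text
time_s: 16.02
ee_pos: [0.508, 0.0847, 0.0941]
ee_rot: [-3.141, -0.002, 3.073]
force: [-0.2, -0.2, -0.6]
gripper_width: 0.0159
grasp_force: 45.0
scene [0.57880307 0.30089799 0.022     ] 77
top [0.57661543 0.29454889 0.022     ] 72
```

View pics/c6.png

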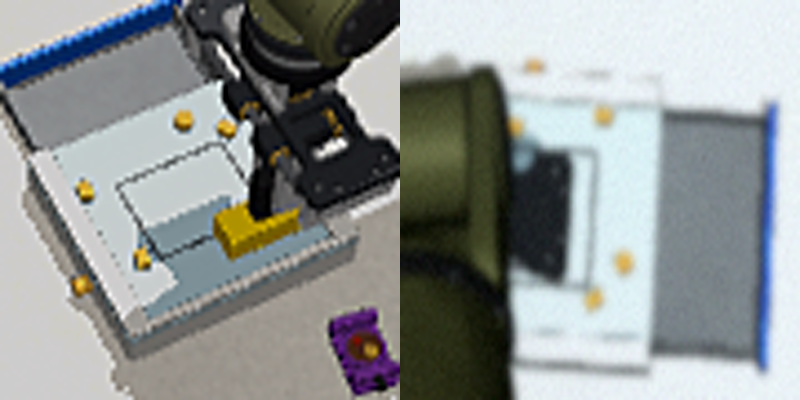

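The scraper is over the back of the plate on the -x' side at (255,230), and all four chips lie ahead of it. I descend and wipe.

```bash
python3 -m pendant '[[0,0,-0.03,0],[0,0,-0.05,0],[0,0,-0.068,0],[0,0,-0.068,0],[0,0,-0.068,0]]' && python3 -m pendant '[[-0.003,-0.04,0,0],[-0.005,-0.08,0,0],[-0.008,-0.12,0,0],[-0.011,-0.16,0,0],[-0.013,-0.2,0,0],[-0.016,-0.24,0,0],[-0.019,-0.28,0,0],[-0.021,-0.32,0,0],[-0.024,-0.36,0,0],[-0.027,-0.4,0,0],[-0.029,-0.44,0,0],[-0.032,-0.48,0,0],[-0.035,-0.52,0,0],[-0.037,-0.555,0,0],[-0.037,-0.555,0,0],[-0.037,-0.555,0,0]]'
```

```text
time_s: 16.95
ee_pos: [0.5085, 0.0858, 0.0783]
ee_rot: [3.142, 0.0, 3.075]
force: [-0.0, -0.4, -0.5]
gripper_width: 0.0158
grasp_force: 45.0
time_s: 18.95
ee_pos: [0.4992, -0.0529, 0.0782]
ee_rot: [3.142, -0.0, 3.075]
force: [-0.5, -0.8, -1.2]
gripper_width: 0.0155
grasp_force: 45.0
```

```bash
python3 -m pendant '[[0,0,0.08,0],[0,0,0.14,0],[0.15,0.26,0.14,0],[0.302,0.534,0.14,0],[0.302,0.534,0.14,0],[0.302,0.534,0.14,0],[0.302,0.534,0.07,0],[0.302,0.534,0.03,0],[0.302,0.534,0.0,0],[0.302,0.534,-0.003,0],[0.302,0.534,-0.003,0]]'
python3 - <<'E'
from meas2 import *
o=[]
for n,(x0,y0,x1,y1) in (("scene",(225,160,315,250)),("top",(175,160,285,250))):
    c=get(n,3); o.append(cv2.resize(cv2.normalize(c["color"][y0:y1,x0:x1],None,0,255,32),(400,400),interpolation=cv2.INTER_CUBIC))
cv2.imwrite("pics/c7.png",np.hstack(o))
E
```

```text
time_s: 20.32
ee_pos: [0.5748, 0.0804, 0.0777]
ee_rot: [3.142, 0.0, 3.075]
force: [0.0, 0.5, -0.3]
gripper_width: 0.0161
grasp_force: 45.0
```

View pics/c7.png

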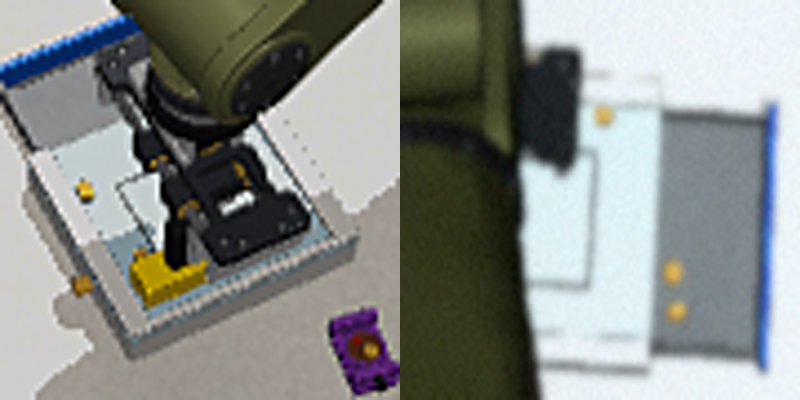

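Two chips now lie in the drawer, at (673,272) and (677,311). Second stroke.

```bash
python3 -m pendant '[[-0.003,-0.04,0,0],[-0.005,-0.08,0,0],[-0.008,-0.12,0,0],[-0.011,-0.16,0,0],[-0.013,-0.2,0,0],[-0.016,-0.24,0,0],[-0.019,-0.28,0,0],[-0.021,-0.32,0,0],[-0.024,-0.36,0,0],[-0.027,-0.4,0,0],[-0.029,-0.44,0,0],[-0.032,-0.48,0,0],[-0.035,-0.52,0,0],[-0.037,-0.555,0,0],[-0.037,-0.555,0,0],[-0.037,-0.555,0,0]]' && python3 -m pendant '[[0,0,0.1,0],[0,0,0.25,0],[0,-0.25,0.25,0],[0,-0.5,0.25,0],[0,-0.7,0.25,-0.1],[0,-0.7,0.25,-0.1],[0,-0.7,0.25,-0.1]]'
python3 - <<'E'
from meas2 import *
o=[]
for n,(x0,y0,x1,y1) in (("scene",(225,160,315,250)),("top",(175,160,285,250))):
    c=get(n,3); o.append(cv2.resize(cv2.normalize(c["color"][y0:y1,x0:x1],None,0,255,32),(400,400),interpolation=cv2.INTER_CUBIC))
    hsv=cv2.cvtColor(c["color"],cv2.COLOR_BGR2HSV); m=cv2.inRange(hsv,(0,90,50),(20,255,255))>0; p=inb(c,m,.022,.52,.65,.22,.38); print(n,p.mean(0),len(p))
cv2.imwrite("pics/c8.png",np.hstack(o))
E
```

```text
time_s: 22.62
ee_pos: [0.5654, -0.0581, 0.0774]
ee_rot: [3.142, -0.0, 3.075]
force: [0.8, -0.8, -0.4]
gripper_width: 0.0157
grasp_force: 45.0
time_s: 23.5
ee_pos: [0.5654, -0.2326, 0.1397]
ee_rot: [3.141, -0.0, 2.919]
force: [0.2, 0.4, -1.1]
gripper_width: 0.0157
grasp_force: 45.0
scene [0.57880307 0.30089799 0.022     ] 77
top [0.57646304 0.29490112 0.022     ] 74
```

View pics/c8.png

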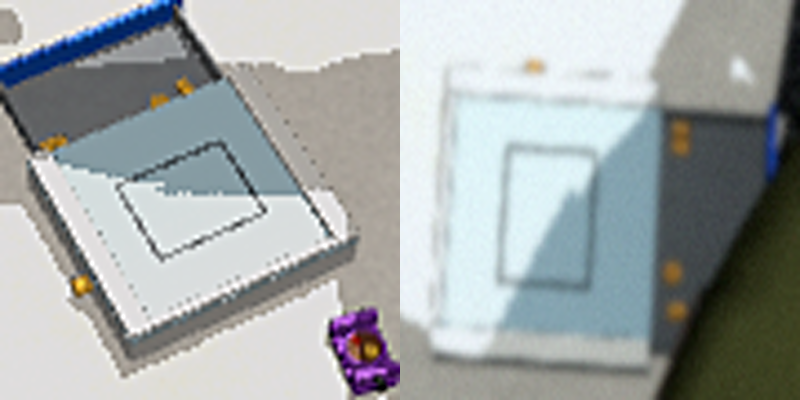

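All four chips are in the drawer (right crop (680,137), (673,272), (677,311)) and the plate is clear. Next, the scraper goes to the case mouth.

```bash
python3 -m pendant '[[-0.22,-0.15,0,0],[-0.425,-0.289,0,-0.003],[-0.425,-0.289,0,-0.003],[-0.425,-0.289,-0.2,-0.003],[-0.425,-0.289,-0.33,-0.003],[-0.425,-0.289,-0.393,-0.003],[-0.425,-0.289,-0.393,-0.003],[-0.425,-0.289,-0.393,-0.003]]'
python3 - <<'E'
from meas2 import *
c=get("scene",4); P=cloud(c)
u0,v0,u1,v1=185,115,265,175
cv2.imwrite("pics/c9.png",cv2.resize(cv2.normalize(c["color"][v0:v1,u0:u1],None,0,255,32),(800,600),interpolation=cv2.INTER_CUBIC))
E
```

```text
time_s: 24.8
ee_pos: [0.4599, -0.3056, 0.0425]
ee_rot: [-3.141, 0.001, 2.913]
force: [-0.6, -0.0, -0.4]
gripper_width: 0.0158
grasp_force: 45.0
```

View pics/c9.png

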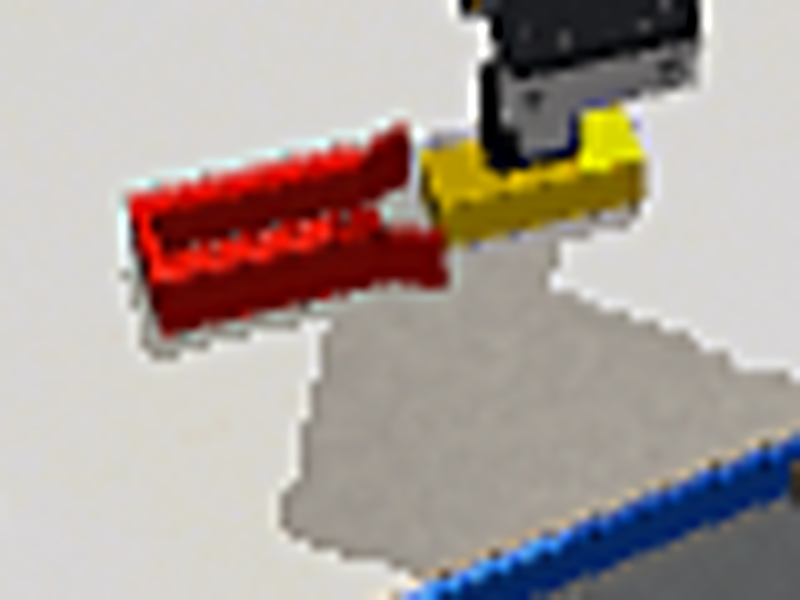

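Block aligned with the mouth: front end at (435,190), case mouth at (425,190). I push in while watching the force.

```bash
python3 -m pendant '[[0.039,-0.009,-0.004,0],[0.078,-0.018,-0.004,0],[0.117,-0.027,-0.004,0],[0.136,-0.0315,-0.004,0],[0.136,-0.0315,-0.004,0]]'; python3 -m pendant '[[0.02,-0.0045,0,0],[0.039,-0.009,0,0],[0.058,-0.0135,0,0],[0.058,-0.0135,0,0]]'
```

```text
time_s: 25.62
ee_pos: [0.4933, -0.3133, 0.0405]
ee_rot: [3.141, -0.0, 2.913]
force: [-0.2, 0.5, -0.1]
gripper_width: 0.0155
grasp_force: 45.0
time_s: 26.12
ee_pos: [0.5079, -0.3168, 0.0406]
ee_rot: [-3.142, 0.0, 2.913]
force: [0.4, 0.2, -0.5]
gripper_width: 0.0158
grasp_force: 45.0
```

```bash
python3 -m pendant '[[0.039,-0.009,0,0],[0.078,-0.018,0,0],[0.117,-0.027,0,0],[0.156,-0.036,0,0],[0.176,-0.0405,0,0],[0.176,-0.0405,0,0]]'; python3 -m pendant '[[0.01,-0.0023,0,0],[0.02,-0.0045,0,0],[0.03,-0.007,0,0],[0.039,-0.009,0,0],[0.039,-0.009,0,0],[0.039,-0.009,0,0]]'
```

```text
time_s: 26.88
ee_pos: [0.5518, -0.3268, 0.0405]
ee_rot: [3.142, -0.0, 2.913]
force: [-0.5, 0.2, -1.3]
gripper_width: 0.016
grasp_force: 45.0
time_s: 27.62
ee_pos: [0.5599, -0.3288, 0.0407]
ee_rot: [3.141, -0.004, 2.913]
force: [-14.1, 4.3, 6.9]
gripper_width: 0.0159
grasp_force: 45.0
```

```bash
python3 -m pendant '[[0.004,-0.001,0,0],[0.008,-0.002,0,0],[0.008,-0.002,0,0],[0.008,-0.002,0,0]]'; python3 -m pendant '[[0,0,0,0],[0,0,0,0],[0,0,0,0],[0,0,0,0],[0,0,0.15,0],[0,0,0.35,0],[-0.2,0.0,0.4,0],[-0.4,0.0,0.4,0],[-0.6,0.0,0.4,0],[-0.6,0.0,0.4,0]]' 0.0
python3 - <<'E'
from meas2 import *
o=[]
for n,(u0,v0,u1,v1) in (("scene",(185,105,255,165)),("top",(310,170,380,230))):
    c=get(n,4);o.append(cv2.resize(cv2.normalize(c["color"][v0:v1,u0:u1],None,0,255,32),(400,343),interpolation=cv2.INTER_CUBIC))
cv2.imwrite("pics/c10.png",np.hstack(o))
E
```

```text
time_s: 28.12
ee_pos: [0.5602, -0.3289, 0.0409]
ee_rot: [3.14, -0.009, 2.913]
force: [-27.6, 8.4, 17.9]
gripper_width: 0.0159
grasp_force: 45.0
time_s: 29.38
ee_pos: [0.4114, -0.3298, 0.1411]
ee_rot: [-3.141, -0.0, 2.911]
force: [0.3, -0.4, 0.5]
gripper_width: 0.0467
grasp_force: 0.0
```

View pics/c10.png

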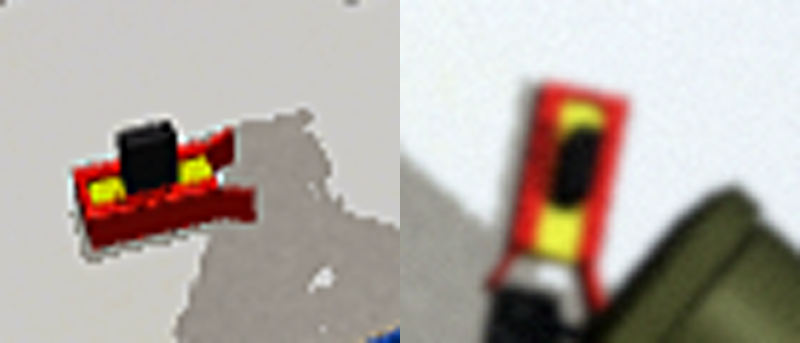

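The scraper is fully home in the case. Next, close the fingers and push the drawer.

```bash
python3 -m pendant '[[0.2,0.3,0,0.05],[0.35,0.5,0,0.103],[0.451,0.588,0,0.103],[0.451,0.588,0,0.103],[0.451,0.588,-0.2,0.103],[0.451,0.588,-0.4,0.103],[0.451,0.588,-0.516,0.103],[0.451,0.588,-0.516,0.103],[0.451,0.588,-0.516,0.103]]' -1 20
```

```text
time_s: 30.9
ee_pos: [0.5267, -0.1833, 0.013]
ee_rot: [-3.141, 0.001, 3.074]
force: [0.8, -0.5, 0.5]
gripper_width: 0.0004
grasp_force: 0.0
```

```bash
python3 -m pendant '[[0.001,0.02,0,0],[0.003,0.05,0,0],[0.005,0.08,0,0],[0.007,0.11,0,0],[0.009,0.14,0,0],[0.011,0.17,0,0],[0.013,0.2,0,0],[0.015,0.23,0,0],[0.017,0.26,0,0],[0.019,0.29,0,0],[0.021,0.32,0,0],[0.023,0.35,0,0],[0.023,0.35,0,0]]'; python3 -m pendant '[[0.001,0.015,0,0],[0.002,0.03,0,0],[0.003,0.045,0,0],[0.004,0.06,0,0],[0.004,0.06,0,0]]'
```

```text
time_s: 32.52
ee_pos: [0.5318, -0.0945, 0.0116]
ee_rot: [3.141, -0.0, 3.075]
force: [0.6, 0.8, -0.8]
gripper_width: 0.0007
grasp_force: 0.0
time_s: 33.15
ee_pos: [0.5329, -0.0799, 0.0117]
ee_rot: [3.141, -0.0, 3.075]
force: [0.1, -0.4, -0.4]
gripper_width: 0.0005
grasp_force: 0.0
```

```bash
python3 -m pendant '[[0.001,0.01,0,0],[0.001,0.02,0,0],[0.002,0.03,0,0],[0.002,0.03,0,0]]'; python3 -m pendant '[[0,0.008,0,0],[0.001,0.016,0,0],[0.001,0.024,0,0],[0.001,0.024,0,0]]'
python3 - <<'E'
from meas2 import *
o=[]
for n,(x0,y0,x1,y1) in (("scene",(225,160,315,250)),("top",(175,160,285,250))):
    c=get(n,3); o.append(cv2.resize(cv2.normalize(c["color"][y0:y1,x0:x1],None,0,255,32),(400,400),interpolation=cv2.INTER_CUBIC))
cv2.imwrite("pics/c11.png",np.hstack(o))
E
```

```text
time_s: 33.65
ee_pos: [0.5333, -0.0764, 0.0119]
ee_rot: [-3.136, 0.001, 3.075]
force: [-4.4, -33.7, -1.6]
gripper_width: 0.0003
grasp_force: 16.8
time_s: 34.15
ee_pos: [0.5334, -0.0761, 0.0121]
ee_rot: [-3.128, 0.001, 3.074]
force: [-8.2, -79.5, -3.8]
gripper_width: 0.0004
grasp_force: 39.9
```

View pics/c11.png

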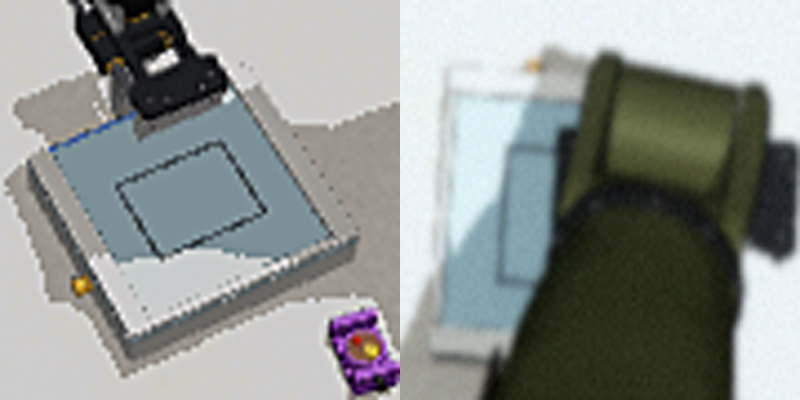

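The drawer is home against the rigid stop, with the blue panel flush at the plate edge, and the push reached 79 N. I back off, rise and look at the movement.

```bash
python3 -m pendant '[[0,-0.06,0,0],[0,-0.12,0,0],[0,-0.12,0.25,0],[0,-0.12,0.5,0],[0,-0.12,0.6,0],[0,-0.12,0.6,0]]' 0.3 25
python3 - <<'E'
from meas2 import *
o=[]
for n,(x0,y0,x1,y1) in (("scene",(225,150,345,310)),("top",(90,150,290,250))):
    c=get(n,4); P=cloud(c); o.append(cv2.resize(cv2.normalize(c["color"][y0:y1,x0:x1],None,0,255,32),(400,533) if n=="scene" else (400,200),interpolation=cv2.INTER_CUBIC))
    hsv=cv2.cvtColor(c["color"],cv2.COLOR_BGR2HSV); m=cv2.inRange(hsv,(0,90,50),(20,255,255))>0; p=inb(c,m,.022,.48,.68,.2,.4); print(n,p.mean(0),len(p),rect(P[clean(box(P,.5,.65,.22,.38,.012,.05))]))
    b=cv2.inRange(hsv,(100,110,30),(125,255,255))>0; p=inb(c,b,.03,.42,.66,-.19,-.02); print(" blue",rect(p) if len(p)>3 else 0,pca(p) if len(p)>3 else 0)
o[1]=cv2.copyMakeBorder(o[1],0,333,0,0,0);cv2.imwrite("pics/c12.png",np.hstack(o))
E
```

```text
time_s: 35.2
ee_pos: [0.5344, -0.0966, 0.1633]
ee_rot: [-3.141, 0.004, 3.075]
force: [0.3, -1.0, -0.1]
gripper_width: 0.0571
grasp_force: 0.0
scene [0.61075471 0.31654075 0.022     ] 84 (array([611.7, 319.7]), 65.8, 32.6, -9.7)
 blue (array([532.1, -59. ]), 148.5, 3.1, -3.8) (array([ 0.5316, -0.0589]), np.float64(176.2))
top [0.61092789 0.31430425 0.022     ] 74 (array([616.6, 315.3]), 63.9, 33.1, -9.4)
 blue 0 0
```

View pics/c12.png

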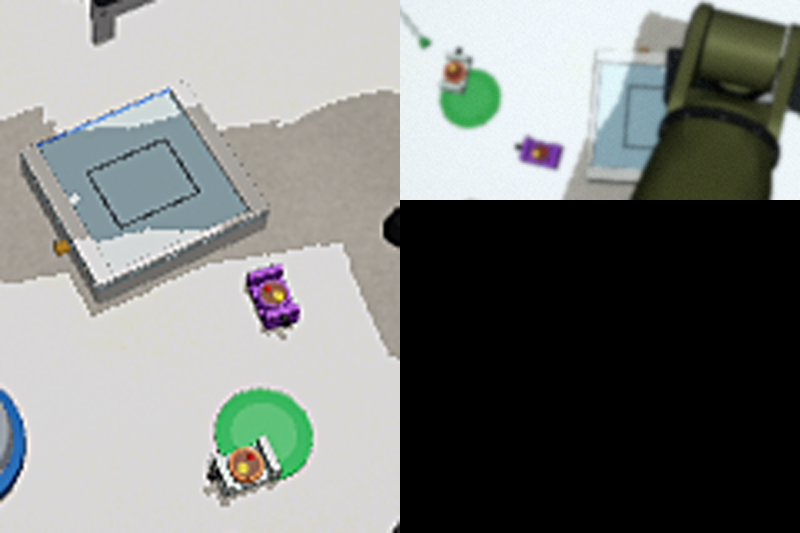

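The drawer is home (blue at y = -0.059, flush). The movement has been knocked to the mat's far edge, (245,465) in the left crop. Measured shift is about (+33, +17.5) mm, so it is now near (0.609, 0.3145) with yaw -10°. I go and pick it there.

```bash
python3 -m pendant '[[0.05,0.25,0,-0.03],[0.1,0.5,0,-0.069],[0.149,0.75,0,-0.069],[0.149,0.822,0,-0.069],[0.149,0.822,0,-0.069]]' 0.3 25; python3 -m pendant '[[0.05,0.25,0,0],[0.1,0.5,0,0],[0.149,0.75,0,0],[0.149,0.822,0,0],[0.149,0.822,0,0],[0.149,0.822,-0.25,0],[0.149,0.822,-0.25,0]]'
```

```text
time_s: 36.22
ee_pos: [0.5706, 0.1097, 0.1612]
ee_rot: [-3.141, -0.001, 2.968]
force: [-0.2, -1.2, 0.7]
gripper_width: 0.0612
grasp_force: 0.0
time_s: 37.1
ee_pos: [0.6066, 0.3112, 0.0951]
ee_rot: [-3.137, -0.007, 2.964]
force: [0.0, -0.6, -0.1]
gripper_width: 0.0608
grasp_force: 0.0
```

```bash
python3 -m pendant '[[0,0,0,0],[0,0,0,0]]'; python3 -m pendant '[[0,0,-0.1,0],[0,0,-0.2,0],[0,0,-0.3,0],[0,0,-0.33,0],[0,0,-0.33,0]]'
```

```text
time_s: 37.35
ee_pos: [0.6093, 0.3142, 0.102]
ee_rot: [3.14, 0.003, 2.966]
force: [-0.5, 0.0, 0.7]
gripper_width: 0.0613
grasp_force: 0.0
time_s: 37.98
ee_pos: [0.6086, 0.3145, 0.0177]
ee_rot: [3.141, 0.001, 2.966]
force: [-0.0, -0.4, 0.4]
gripper_width: 0.0609
grasp_force: 0.0
```

```bash
python3 -m pendant '[[0,0,-0.03,0],[0,0,-0.046,0],[0,0,-0.046,0]]'; python3 -m pendant '[[0,0,0,0],[0,0,0,0],[0,0,0,0],[0,0,0,0],[0,0,0,0],[0,0,0,0],[0,0,0.1,0],[0,0,0.25,0],[0,0,0.35,0],[0,0,0.35,0],[0,0,0.35,0]]' -1 30
python3 - <<'E'
from meas2 import *
c=get("scene",3); cv2.imwrite("pics/c13.png",cv2.resize(cv2.normalize(c["color"][225:315,260:380],None,0,255,32),(800,600),interpolation=cv2.INTER_CUBIC))
E
```

```text
time_s: 38.35
ee_pos: [0.608, 0.3143, 0.005]
ee_rot: [-3.141, -0.0, 2.966]
force: [-1.1, -0.2, 0.1]
gripper_width: 0.0608
grasp_force: 0.0
time_s: 39.72
ee_pos: [0.6076, 0.3141, 0.091]
ee_rot: [-3.14, -0.002, 2.966]
force: [0.3, -0.1, -1.5]
gripper_width: 0.0337
grasp_force: 30.0
```

View pics/c13.png

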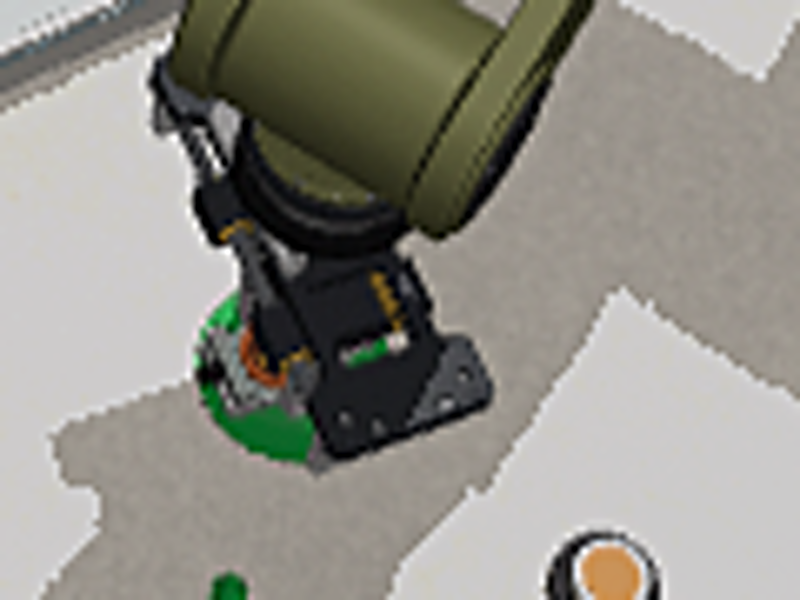

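It is held at (250,360). I carry it to the plate.

```bash
python3 -m pendant '[[0,0,0.116,0],[-0.05,-0.2,0.116,0.03],[-0.1,-0.4,0.116,0.069],[-0.139,-0.575,0.116,0.069],[-0.139,-0.575,0.116,0.069]]'; python3 -m pendant '[[-0.05,-0.2,0,0],[-0.1,-0.4,0,0],[-0.139,-0.574,0,0],[-0.139,-0.574,0,0],[-0.139,-0.574,0,0],[-0.139,-0.574,-0.15,0],[-0.139,-0.574,-0.25,0],[-0.139,-0.574,-0.25,0],[-0.139,-0.574,-0.25,0]]'
```

```text
time_s: 40.5
ee_pos: [0.573, 0.1682, 0.1214]
ee_rot: [-3.141, -0.001, 3.072]
force: [0.4, -0.3, -0.3]
gripper_width: 0.0335
grasp_force: 30.0
time_s: 41.62
ee_pos: [0.5393, 0.0279, 0.0601]
ee_rot: [3.141, 0.001, 3.076]
force: [0.2, -0.5, 0.3]
gripper_width: 0.0336
grasp_force: 30.0
```

```bash
python3 -m pendant '[[-0.004,-0.004,-0.04,0],[-0.004,-0.004,-0.07,0],[-0.004,-0.004,-0.08,0],[-0.004,-0.004,-0.08,0]]'; python3 -m pendant '[[0,0,-0.006,0],[0,0,-0.006,0],[0,0,-0.006,0]]'
```

```text
time_s: 42.12
ee_pos: [0.5376, 0.0261, 0.0391]
ee_rot: [-3.142, -0.0, 3.075]
force: [-0.1, 0.6, -0.9]
gripper_width: 0.0335
grasp_force: 30.0
time_s: 42.5
ee_pos: [0.5377, 0.0261, 0.0378]
ee_rot: [3.142, 0.0, 3.075]
force: [0.5, -0.1, -1.6]
gripper_width: 0.0334
grasp_force: 30.0
```

```bash
python3 -m pendant '[[0,0,-0.005,0],[0,0,-0.005,0],[0,0,-0.005,0]]'
```

```text
time_s: 42.88
ee_pos: [0.5376, 0.0261, 0.0364]
ee_rot: [-3.142, -0.0, 3.075]
force: [0.1, 0.5, -0.3]
gripper_width: 0.0335
grasp_force: 30.0
```

```bash
python3 -m pendant '[[0,0,-0.004,0],[0,0,-0.004,0],[0,0,-0.004,0]]'; python3 -m pendant '[[0,0,0,0],[0,0,0,0],[0,0,0,0],[0,0,0,0]]' 0.1 10;  python3 -m pendant '[[0,0,0.1,0],[0,0,0.3,0],[0,0,0.5,0],[-0.1,-0.2,0.6,0],[-0.3,-0.6,0.6,0],[-0.5,-1,0.6,0],[-0.5,-1,0.6,0],[-0.5,-1,0.6,0]]'
python3 - <<'E'
from meas2 import *
o=[]
for n,(x0,y0,x1,y1) in (("scene",(175,90,345,310)),("top",(175,160,285,250))):
    c=get(n,4); P=cloud(c); o.append(cv2.resize(cv2.normalize(c["color"][y0:y1,x0:x1],None,0,255,32),(440,569) if n=="scene" else (350,286),interpolation=cv2.INTER_CUBIC))
    hsv=cv2.cvtColor(c["color"],cv2.COLOR_BGR2HSV); m=cv2.inRange(hsv,(0,90,50),(20,255,255))>0; p=inb(c,m,.053,.48,.6,-.03,.09); print(n,p.mean(0),len(p))
    b=cv2.inRange(hsv,(100,110,30),(125,255,255))>0; p=inb(c,b,.03,.42,.66,-.19,-.02); print(" blue",rect(p) if len(p)>3 else 0)
o[1]=cv2.copyMakeBorder(o[1],0,283,0,0,0);cv2.imwrite("pics/c14.png",np.hstack(o))
E
```

```text
time_s: 43.25
ee_pos: [0.5377, 0.0261, 0.0363]
ee_rot: [-3.142, 0.0, 3.075]
force: [-5.4, 0.6, 10.3]
gripper_width: 0.0337
grasp_force: 30.0
time_s: 43.75
ee_pos: [0.5376, 0.0261, 0.0354]
ee_rot: [-3.142, -0.0, 3.075]
force: [0.0, 0.1, -0.4]
gripper_width: 0.0517
grasp_force: 0.0
time_s: 44.75
ee_pos: [0.4113, -0.2259, 0.1856]
ee_rot: [-3.141, 0.0, 3.073]
force: [1.1, 0.0, -0.0]
gripper_width: 0.0513
grasp_force: 0.0
scene [0.54239192 0.03066746 0.053     ] 65
 blue (array([532.1, -59.7]), 148.5, 4.4, -3.8)
top [0.54045716 0.02562482 0.053     ] 73
 blue (array([534.2, -61.2]), 154.4, 4.1, -4.2)
```

View pics/c14.png

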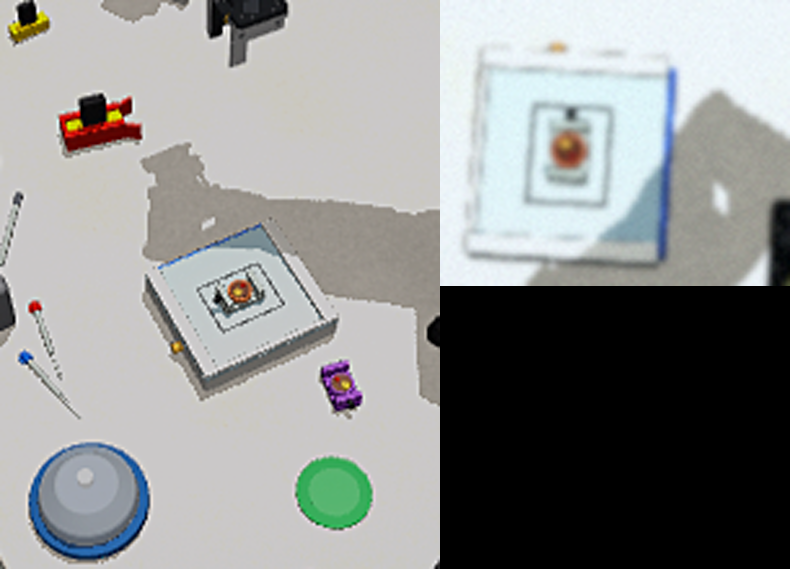

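The movement stands upright inside the printed square (right crop (570,150)). The drawer is flush, the scraper is in its case at (92,125), and nothing else has moved. I hand in.

```bash
python3 -c "
from plant import sign_off; print(sign_off())"
```

```text
the job is handed in; nothing more can be done
None
```

I handed the job in at about 45 s: all four chips are in the drawer, the drawer is fully home, the scraper is home in its case and the movement is upright in the square; the last drawer push peaked at about 80 N at the wrist (limit 120 N; fingers, not the gripper's body, were on the panel), and sign-off returned no verdict.

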